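# Sort plated fixture blocks by weight at the inspection bench

### The arm

A 6-joint arm with a two-finger parallel gripper is mounted at the origin on the work surface. World frame = base frame: x ahead of the robot, y to its left, z up, the work surface at z = 0. Lengths are in m, angles in rad, forces in N, time in s.
With the tool pointing down it reaches from about 0.375 to 0.975 m from the base axis. Payload 3.8 kg.
Tool frame: the origin (TCP) lies on the centre line of the jaws, within the pads' length; the fingertips stand 17 mm ahead of it and the grasp point (between the pads) lies 2 mm behind it (bot.tip_extent is the distance from the TCP to the fingertips, in m); z points along the fingers, y is the line along which they close (so a half turn about z gives the same grasp; the last joint's range is limited). The gripper opens to 85 mm and grips with 20 to 120 N. Pads are 22 mm wide; open, the fingers measure 114 mm over their backs; the gripper's body (76 mm by 85 mm) begins 54 mm behind the grasp point. The pads swing forward as they close: fully open they stand 13 mm farther back than shut.
Start: joints at [-0.037, 0.264, 1.604, -0, 1.274, -0.037], TCP at [0.675, -0, 0.248] pointing down, gripper open.
Joint ranges: [-2.63, 2.63], [-0.94, 2.18], [0.31, 2.57], [-1.31, 4.45], [0, 2.66], [-2.55, 2.55]. Speed limits (rad/s): [2.57, 2.57, 3.14, 3.14, 3.14, 3.14].

### API

Orientations are given as a rotation vector (axis times angle).
In Python, from workcell import readout, read_camera, finish_job, bot gives the robot as it stands.
- The arm moves only by the tool jog_arm, never from a script. Its argument "deltas" is one flat list of numbers, 7 for each row, row after row: the shift along the tool's x, y, z in m, then the turn, a rotation vector about the tool's x, y, z in degrees, then the gripper command: -1 is shut, 1 is fully open, values between are in proportion. A call has 1 to 8 rows; each row is the pose to reach, as a shift and turn from the pose commanded when the call began, along the tool's axes at that moment; what a row does not reach only later rows make up. A row lasts 1/10 s, in which the tool goes at most 50 mm and 8.59 degrees, less where a joint would pass 70% of its speed; a pose out of reach is approached as far as the arm can. A call with a gripper value outside its range is refused whole. The fingers move at their own pace and stop on an object; "squeeze" is the grip in N (left out, the last holds). Time passes only in rows, so rows that repeat a pose let the fingers close. It gives the time, the measured TCP pose, the force, the opening and the grip force at its end, in the units of the state.
- readout.read_state(): the state, without advancing time (a new reading comes with each control period).
- read_camera(name): name is "scene" or "side" or "wrist"; returns a dict with "color" (400x640x3 uint8, blue, green, red), "fx", "fy", "cx", "cy" (pixels), "dist" ([k1, k2, p1, p2, k3] as OpenCV has them; the pictures are not rectified), "origin" and "attitude" of the camera in the world. Camera axes: x right, y down, z forward; pixel columns grow to the right and rows downward; lengths in m; the calibration is good to about 2 mm. A picture is of the moment at which its call begins. There is no depth.
- finish_job(): hands the job in; it is judged then, once.
The state is a dict: "time": time; "q": joint angles; "joint_vel": joint speeds; "joint_torque": joint torques, N m; "tool_pos": TCP position; "tcp_rot": TCP orientation; "wrist_force": force on the tool from outside, world axes, zero at the start; "torque": the same for the moment, N m; "width": opening from 0.0 (shut) to 1.0 (fully open); "grip_force": force on a finger pad.
Only numpy, scipy, OpenCV 4.12 (cv2) and the standard library are available. Lean on these libraries where they do the work, as an engineer would, in place of code of your own. Each camera call takes 0.05 s, during which the arm holds its last target. There are 200 camera calls.

### The job

The two silvery fixture blocks on the black granite slab look alike, but one is steel and the other aluminium: feel their weight in the grip to tell them apart. Put the heavy steel block in the blue tray and the light aluminium block in the green tray, each set down gently (not dropped) and left standing upright on its foot near the middle of the tray.

Things in the scene. Friction and masses are not known exactly. Their poses are not given: they have to be found in the camera images.
- block_1: One of two look-alike silvery blocks; either solid steel (0.80 kg) or solid aluminium (0.28 kg), within 6%. Foot 56 x 48 x 12 mm (x, y, z) with a centred body 56 x 30 x 42 mm on it, 54 mm high in all. Origin: centre of underside, z up, x along the 56 mm; grip across the 30 mm (along y), above the foot. Stands loose on a black granite slab, underside 20 mm above the table.
- block_2: One of two look-alike silvery blocks; either solid steel (0.80 kg) or solid aluminium (0.28 kg), within 6%. Foot 56 x 48 x 12 mm (x, y, z) with a centred body 56 x 30 x 42 mm on it, 54 mm high in all. Origin: centre of underside, z up, x along the 56 mm; grip across the 30 mm (along y), above the foot. Stands loose on a black granite slab, underside 20 mm above the table.
- tray_blue: Blue tray, for the heavy steel block: 160 x 140 mm outside (x, y), walls 5 mm thick and 22 mm high, floor 5 mm thick. Origin: centre of its underside, 20 mm above the table when empty, z up, x along the 160 mm. Its foot is fixed to the table; the tray is sprung (800 N/m) and sinks straight down about 10 mm under its block, 15 mm at most.
- tray_green: Green tray, for the light aluminium block: 160 x 140 mm outside (x, y), walls 5 mm thick and 22 mm high, floor 5 mm thick. Origin: centre of its underside, 20 mm above the table when empty, z up, x along the 160 mm. Its foot is fixed to the table; the tray is sprung (800 N/m) and sinks straight down about 3.5 mm under its block, 15 mm at most.
There are look-alikes about, which are no part of the job. Leave any red or yellow look-alike of the block_2 alone. Leave any red look-alike of the part that bears tray_green alone.

How it is judged:
At the end, for the whole second after the job is handed in: One block stands on the floor of each tray, upright within 10 degrees, its centre within 60 mm (tray x) and 50 mm (tray y) of the tray's centre, released and at rest; the blue tray carries the steel block (it has sunk over 6.5 mm) and the green tray the aluminium one (sunk less than that) (((x of block_1 in the frame of tray_blue between -0.06 and 0.06 m and y of block_1 in the frame of tray_blue between -0.05 and 0.05 m and z of block_1 in the frame of tray_blue between 0 and 0.012 m and angle between each of block_1, block_2's own z axis and vertical below 0.17 rad and linear speed of each of block_1, block_2 below 0.02 m/s and x of block_2 in the frame of tray_green between -0.06 and 0.06 m and y of block_2 in the frame of tray_green between -0.05 and 0.05 m and z of block_2 in the frame of tray_green between 0 and 0.012 m) or (x of block_2 in the frame of tray_blue between -0.06 and 0.06 m and y of block_2 in the frame of tray_blue between -0.05 and 0.05 m and z of block_2 in the frame of tray_blue between 0 and 0.012 m and angle between each of block_2, block_1's own z axis and vertical below 0.17 rad and linear speed of each of block_2, block_1 below 0.02 m/s and x of block_1 in the frame of tray_green between -0.06 and 0.06 m and y of block_1 in the frame of tray_green between -0.05 and 0.05 m and z of block_1 in the frame of tray_green between 0 and 0.012 m)) and height (world z) of tray_blue below 0.0135 m and height (world z) of tray_green above 0.0135 m); the robot touches nothing.
It fails at once if a block is dropped (falls free of the fingers faster than 0.7 m/s, from more than about 25 mm) ((linear speed of block_1 above 0.7 m/s and contact force between block_1 and the fingers below 0.05 N) or (linear speed of block_2 above 0.7 m/s and contact force between block_2 and the fingers below 0.05 N)).
It also fails if it takes over 64 s, if anything falls off the work surface, if the arm or the gripper's body presses on something with over 40 N, if the wrist force passes 120 N, or if a joint passes its speed limit or range.

## Working session

There is one attempt and no reset: what is moved stays moved. The work goes in short steps, Python scripts to look and compute and a tool call to move; the robot and the scene stay as the last step left them, time stands still between calls to the robot, and variables do not carry over. Pictures are saved under pics/ and viewed, at most 10 in all, crops included, and the job is handed in when it is done.

Besides the shell and the picture viewer there is one more tool, called as name(argument=value, ...) on one line, values as JSON. jog_arm: Moves the arm, as the interface text tells. Its arguments: {"type":"object","properties":{"deltas":{"type":"array"},"squeeze":{"type":"number"}},"required":["deltas"]}

```bash
mkdir -p pics; ls
python3 - <<'E'
from workcell import readout, read_camera, bot
import cv2, numpy as np
a=[read_camera(n) for n in("scene","side")]
for n,c in zip(("scene","side"),a):
    cv2.imwrite(f"pics/{n}1.png",c["color"]); print(n,c["fx"],c["cx"],c["cy"],c["dist"],c["origin"],c["attitude"])
print(readout.read_state())
E
```

```text
pics
scene 387.80451766830896 320.59339150733723 201.02379914427027 [-0.07531047  0.          0.          0.          0.        ] [0.8794516  0.89156546 0.64006272] [-0.6234396  -2.51317294  1.33518092]
side 512.7088478003964 315.7160366331503 209.1815721787183 [-0.00422278  0.          0.          0.          0.        ] [-0.53511973  1.01968777  1.01323466] [-1.01254187  2.29793179 -1.15782842]
{'time': 0.1, 'q': array([-3.68845136e-02,  2.64679066e-01,  1.60525606e+00, -2.55824550e-06,
        1.27367078e+00, -3.68911831e-02]), 'joint_vel': array([-0.00014219, -0.00113621, -0.00192441, -0.00109002,  0.00088836,
        0.00044876]), 'joint_torque': array([ 2.96398039e-04, -5.16707003e+01, -3.68589377e+01,  1.30520286e-05,
        6.22219843e-03,  5.24967299e-05]), 'tool_pos': array([6.74375832e-01, 3.08271416e-05, 2.47075568e-01]), 'tcp_rot': array([-2.22039082e+00, -2.22040729e+00,  2.15398248e-03]), 'wrist_force': array([-0.45852748,  0.48981416,  0.44821668]), 'torque': array([0.05896716, 0.02792544, 0.00545958]), 'grip_force': 0.0, 'width': 0.9995753902882835}
```

View pics/scene1.png

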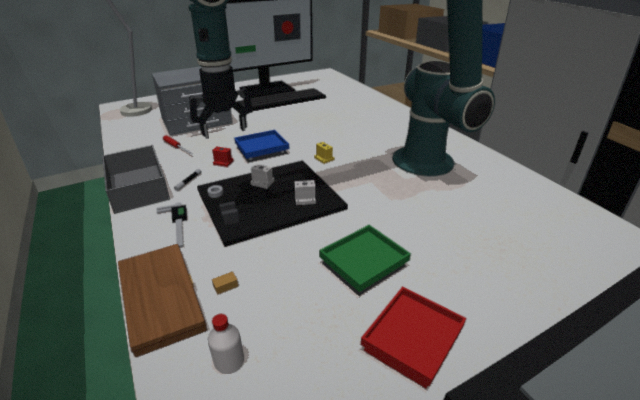

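View pics/side1.png

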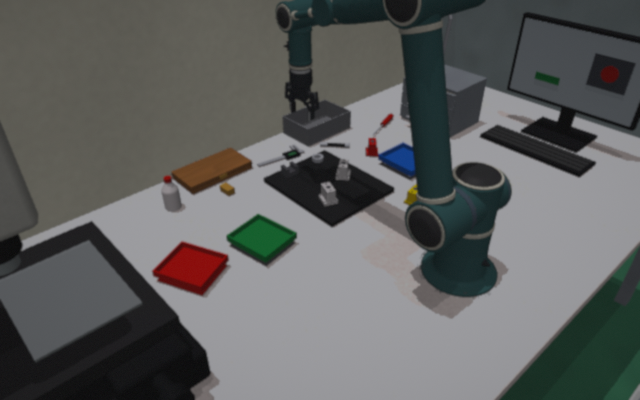

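The scene view shows silvery blocks at about (262,177) and (305,192) on the black slab. The blue tray is at (262,145) and the green tray at (365,258). The look-alikes are red block (222,156), yellow block (324,152), red tray (414,335), and a dark part (229,212) and ring (215,191) on the slab. In the side view the silvery blocks are at (343,170) and (328,193).

I choose the two silvery ones, then take rough positions and a close crop.

```bash
cat > h.py <<'E'
import cv2, numpy as np
from scipy.spatial.transform import Rotation as R
from workcell import readout, read_camera
def rays(c,uv):
    K=np.array([[c["fx"],0,c["cx"]],[0,c["fy"],c["cy"]],[0,0,1]])
    n=cv2.undistortPoints(np.float64(uv).reshape(-1,1,2),K,np.float64(c["dist"])).reshape(-1,2)
    return np.c_[n,np.ones(len(n))]@R.from_rotvec(c["attitude"]).as_matrix().T
def plane(c,uv,z):
    d=rays(c,uv); o=np.array(c["origin"]); return (o+d*((z-o[2])/d[:,2])[:,None])[:,:2]
def mask(im,col):
    h=cv2.cvtColor(im,cv2.COLOR_BGR2HSV)
    lo,hi={"blue":((105,120,40),(125,255,255)),"green":((50,120,40),(80,255,255))}[col]
    return cv2.inRange(h,lo,hi)
def rect(c,m,z):
    ct=max(cv2.findContours(m,0,1)[0],key=cv2.contourArea)
    return cv2.minAreaRect(plane(c,ct.reshape(-1,2),z).astype(np.float32)),ct
E
python3 - <<'E'
from h import *
for n in("scene","side"):
    c=read_camera(n)
    for k in("blue","green"):
        m=mask(c["color"],k)
        if n=="scene" and k=="blue": m[:,400:]=0
        r,ct=rect(c,m,.042); print(n,k,r,ct.reshape(-1,2).min(0),ct.reshape(-1,2).max(0))
    uv=dict(scene=[(262,166),(305,182)],side=[(344,162),(327,184)])[n]
    print(plane(c,uv,.074))
    if n=="scene": cv2.imwrite("pics/crop1.png",cv2.resize(c["color"][125:245,190:350],None,fx=5,fy=5,interpolation=2))
E
```

```text
scene blue ((0.47894322872161865, -0.3150031268596649), (0.17948925495147705, 0.16600286960601807), 89.08401489257812) [235 130] [288 158]
scene green ((0.47837236523628235, 0.3506031334400177), (0.1719832420349121, 0.15127769112586975), 10.193696975708008) [320 226] [409 291]
[[ 0.55404573 -0.09859989]
 [ 0.48004342  0.04583377]]
side blue ((0.4568992853164673, -0.3195210099220276), (0.16581209003925323, 0.17906098067760468), 87.91917419433594) [379 143] [415 175]
side green ((-0.41068172454833984, -0.008553117513656616), (0.5198256969451904, 0.17875517904758453), 89.61602783203125) [527 283] [639 399]
[[ 0.56054374 -0.09538599]
 [ 0.49875814  0.04503196]]
```

View pics/crop1.png

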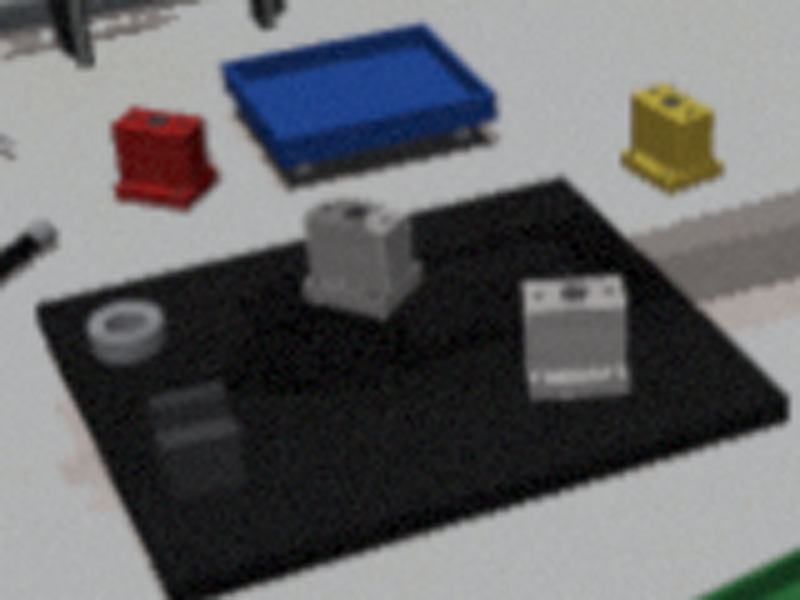

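The crop confirms two silver-grey blocks, with tops at about (261.6,167.4) and (304.8,183.2) in full-image pixels. Red, yellow, ring and dark part are clearly different. Now a wrist view.

jog_arm(deltas=[-0.02,-0.05,0,0,0,0,1,-0.03,-0.1,0,0,0,0,1,-0.03,-0.15,0,0,0,0,1,-0.03,-0.15,0,0,0,0,1,-0.03,-0.15,0,0,0,0,1])

```text
time: 0.7
tool_pos: [0.5236, -0.03, 0.2482]
tcp_rot: [2.222, 2.221, 0.0]
wrist_force: [1.1, -0.3, 0.3]
width: 1.002
grip_force: 0.0
```

Run:
```python
from h import *
c=read_camera("wrist"); cv2.imwrite("pics/w1.png",c["color"])
print({k:v for k,v in c.items() if k!="color"}, readout.read_state()["tool_pos"])
```

```text
{'fx': 334.6574025640549, 'fy': 334.6574025640549, 'cx': 320.8479152695789, 'cy': 200.3842859728123, 'dist': array([0.02082729, 0.        , 0.        , 0.        , 0.        ]), 'origin': array([0.52412721, 0.05005162, 0.37324334]), 'attitude': array([2.82590573e+00, 4.26758361e-04, 7.14804353e-05])} [ 0.52533292 -0.03003121  0.24883851]
```

View pics/w1.png

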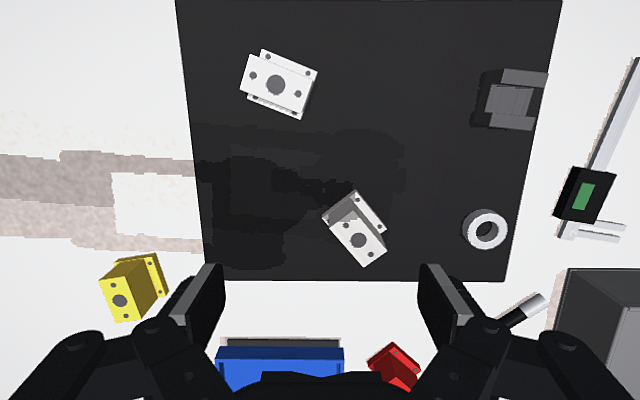

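The wrist view shows block B's top centred at (276,84) with end holes at (253,75) and (298,93). Block A's top is at (359,240) with end holes at (349,225) and (368,255). The long axis runs through the holes.

Run:
```python
from h import *
c=read_camera("wrist")
g=cv2.cvtColor(c["color"],cv2.COLOR_BGR2GRAY)
for n,x0,y0 in(("B",276,84),("A",359,240)):
    w=g[y0-12:y0+13,x0-12:x0+13]; m=(w<150).astype(np.uint8)
    N,l,s,ce=cv2.connectedComponentsWithStats(m); k=l[12,12]; print(n,"hole",ce[k]+[x0-12,y0-12],s[k])
for n,uv in dict(B=[(276,84),(253,75),(298,93)],A=[(359,240),(349,225),(368,255)]).items():
    p=plane(c,uv,.074); d=p[2]-p[1]; print(n,p.round(4).tolist(),np.degrees(np.arctan2(d[1],d[0])),np.hypot(*d))
print(readout.read_state()["tool_pos"],readout.read_state()["q"])
```

```text
B hole [273.0609319   84.03942652] [  0   3  19  19 279]
A hole [355.80628272 239.30890052] [  1   4  16  15 191]
B [[0.4883, 0.0554], [0.4693, 0.0624], [0.5067, 0.0482]] -20.819976678900318 0.03994139462241946
A [[0.5636, -0.0888], [0.5534, -0.073], [0.5731, -0.1051]] -58.45074372747965 0.03774458813067497
[ 0.5262624  -0.03002937  0.2491126 ] [-1.04324933e-01 -1.90497732e-02  1.91816084e+00  1.17183665e-04
  1.24013809e+00 -1.04383610e-01]
```

jog_arm(deltas=[-0.03,0.02,0.03,0,0,-8,1,-0.059,0.0375,0.06,0,0,-16,1,-0.059,0.0375,0.09,0,0,-24,1,-0.059,0.0375,0.11,0,0,-31.5,1,-0.059,0.0375,0.11,0,0,-31.5,1,-0.059,0.0375,0.11,0,0,-31.5,1,-0.059,0.0375,0.11,0,0,-31.5,1])

```text
time: 1.5
tool_pos: [0.5645, -0.0891, 0.14]
tcp_rot: [1.536, 2.737, 0.002]
wrist_force: [0.3, -0.3, 0.7]
width: 0.998
grip_force: 0.0
```

Run:
```python
from h import *
for i in range(3): c=read_camera("wrist")
cv2.imwrite("pics/w2.png",c["color"])
s=readout.read_state(); print(s["tool_pos"],s["tcp_rot"],s["wrist_force"],s["torque"],c["origin"],c["attitude"])
```

```text
[ 0.56384008 -0.08902724  0.14008728] [1.53433772e+00 2.73795016e+00 1.50453351e-03] [-0.59537032 -0.16006885 -0.54678481] [ 0.03857254 -0.00775164  0.04588032] [ 0.52252875 -0.02062571  0.26513651] [2.72721045 0.7683644  0.12730519]
```

View pics/w2.png

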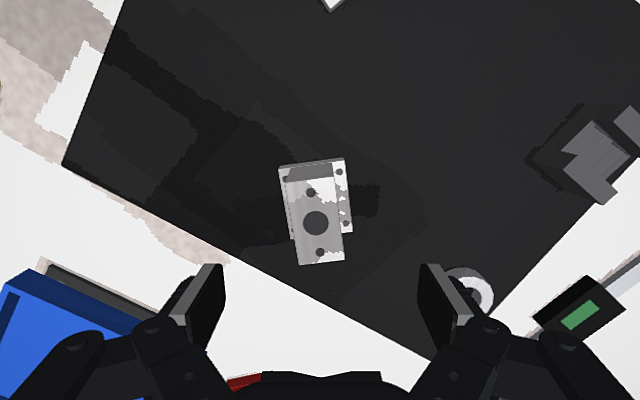

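Close wrist view of block A: centre hole (316,223), end holes (311,193) and (320,252). It is slightly turned relative to the jaws.

Run:
```python
from h import *
c=read_camera("wrist")
p=plane(c,[(316,223),(311,193),(320,252)],.074); d=p[2]-p[1]
print(p,np.degrees(np.arctan2(d[1],d[0])),np.hypot(*d))
s=readout.read_state();r=R.from_rotvec(s["tcp_rot"]); ty=r.as_matrix()[:,1]; print(np.degrees(np.arctan2(ty[1],ty[0])))
print(r.inv().apply(np.r_[p[0],.056]-s["tool_pos"]))
```

```text
[[ 0.56063237 -0.08796917]
 [ 0.54809431 -0.07305587]
 [ 0.57303648 -0.10353035]] -50.70101153281451 0.039380275246718346
31.47858896399884
[ 0.00255565 -0.00210403  0.08385431]
```

jog_arm(deltas=[0.0025,-0.002,0.02,0,0,-8,1,0.0025,-0.002,0.05,0,0,-8,1,0.0025,-0.002,0.075,0,0,-8,1,0.0025,-0.002,0.084,0,0,-8,1,0.0025,-0.002,0.084,0,0,-8,1,0.0025,-0.002,0.084,0,0,-8,-1,0.0025,-0.002,0.084,0,0,-8,-1,0.0025,-0.002,0.084,0,0,-8,-1], squeeze=80)

```text
time: 2.5
tool_pos: [0.5607, -0.0882, 0.0559]
tcp_rot: [1.339, 2.839, 0.001]
wrist_force: [0.4, 0.4, 1.2]
width: 0.517
grip_force: 0.0
```

jog_arm(deltas=[0,0,0,0,0,0,-1,0,0,0,0,0,0,-1,0,0,0,0,0,0,-1,0,0,0,0,0,0,-1,0,0,0,0,0,0,-1])

```text
time: 3.0
tool_pos: [0.5606, -0.0882, 0.0556]
tcp_rot: [1.339, 2.839, 0.001]
wrist_force: [-0.6, -0.9, 6.4]
width: 0.338
grip_force: 80.2
```

jog_arm(deltas=[0,0,-0.01,0,0,0,-1,0,0,-0.03,0,0,0,-1,0,0,-0.05,0,0,0,-1,0,0,-0.07,0,0,0,-1,0,0,-0.07,0,0,0,-1,0,0,-0.07,0,0,0,-1,0,0,-0.07,0,0,0,-1,0,0,-0.07,0,0,0,-1])

```text
time: 3.8
tool_pos: [0.5582, -0.0876, 0.1225]
tcp_rot: [-1.339, -2.839, 0.001]
wrist_force: [-0.2, 0.1, -2.7]
width: 0.339
grip_force: 79.4
```

jog_arm(deltas=[0,0,0,0,0,0,-1,0,0,0,0,0,0,-1,0,0,0,0,0,0,-1])

```text
time: 4.1
tool_pos: [0.5593, -0.0879, 0.1239]
tcp_rot: [-1.34, -2.841, 0.0]
wrist_force: [-0.5, -0.3, -2.4]
width: 0.347
grip_force: 79.4
```

Run:
```python
from h import *
F=[]
for i in range(5):
    c=read_camera("side"); F.append(readout.read_state()["wrist_force"][2])
print(F)
s=readout.read_state(); print(s["tool_pos"],s["width"],s["grip_force"],s["wrist_force"],s["torque"])
# trays: rim corners from scene & side
for n in("scene","side"):
    c=read_camera(n)
    cv2.imwrite(f"pics/t_{n}.png",c["color"])
    for k in("blue","green"):
        m=mask(c["color"],k)
        if n=="scene": m[:,430:]=0
        else: m[:,430:]=0
        ct=max(cv2.findContours(m,0,1)[0],key=cv2.contourArea); q=cv2.approxPolyDP(cv2.convexHull(ct),3,True).reshape(-1,2)
        print(n,k,[(a.tolist(),b.round(3).tolist()) for a,b in zip(q,plane(c,q,.042))])
im=np.vstack([cv2.resize(c["color"][130:280,215:435],(440,300))]);
```

```text
[np.float64(-2.5727915804609367), np.float64(-2.0111476541579854), np.float64(-2.3241478293664213), np.float64(-2.9147730157318534), np.float64(-2.764908699916345)]
[ 0.55956145 -0.08792916  0.12434614] 0.3404392036598737 79.39493179321289 [ 0.30756822  0.16084747 -2.7649087 ] [-0.01109294  0.00130133 -0.03560721]
scene blue [([271, 131], [0.408, -0.397]), ([288, 147], [0.407, -0.241]), ([271, 152], [0.473, -0.233]), ([266, 144], [0.466, -0.3])]
scene green [([369, 226], [0.408, 0.265]), ([409, 255], [0.388, 0.399]), ([401, 265], [0.425, 0.417]), ([359, 291], [0.549, 0.439]), ([324, 260], [0.568, 0.322]), ([320, 251], [0.562, 0.291])]
side blue [([413, 175], [0.37, -0.248]), ([387, 164], [0.481, -0.237]), ([379, 155], [0.545, -0.264]), ([403, 143], [0.543, -0.4]), ([413, 148], [0.492, -0.398])]
side green [([257, 215], [0.555, 0.295]), ([295, 233], [0.405, 0.265]), ([288, 244], [0.38, 0.314]), ([266, 261], [0.365, 0.407]), ([228, 239], [0.519, 0.43]), ([228, 235], [0.534, 0.419])]
```

The held block pulls 2.6 N, so about 0.27 kg: aluminium, for the green tray. The green tray's corners agree across both views, giving a centre at about (0.472,0.346) and x axis at 10°.

jog_arm(deltas=[0.015,0.008,-0.01,0,0,0,-1,0.045,0.024,-0.025,0,0,0,-1,0.085,0.045,-0.04,0,0,0,-1,0.128,0.068,-0.04,0,0,0,-1,0.171,0.091,-0.04,0,0,0,-1,0.214,0.114,-0.04,0,0,0,-1,0.257,0.137,-0.04,0,0,0,-1,0.3,0.16,-0.04,0,0,0,-1])

```text
time: 5.25
tool_pos: [0.491, 0.2479, 0.1652]
tcp_rot: [1.34, 2.841, 0.002]
wrist_force: [1.4, 0.8, -2.8]
width: 0.342
grip_force: 79.4
```

jog_arm(deltas=[0.03,0.016,0,0,0,6,-1,0.06,0.032,0,0,0,13,-1,0.08,0.042,0,0,0,20,-1,0.09,0.048,0,0,0,26,-1,0.09,0.048,0,0,0,29,-1,0.09,0.048,0,0,0,29,-1,0.09,0.048,0,0,0,29,-1,0.09,0.048,0,0,0,29,-1])

```text
time: 6.05
tool_pos: [0.4718, 0.3452, 0.1645]
tcp_rot: [-2.008, -2.416, -0.0]
wrist_force: [0.3, 0.5, -3.3]
width: 0.344
grip_force: 79.3
```

Run:
```python
from h import *
for i in range(4): c=read_camera("wrist")
cv2.imwrite("pics/w3.png",c["color"])
s=readout.read_state(); print(s["tool_pos"],s["tcp_rot"],s["wrist_force"],s["width"])
r=R.from_rotvec(s["tcp_rot"]).as_matrix(); print(r.round(3))
m=mask(c["color"],"green"); ct=max(cv2.findContours(m,0,1)[0],key=cv2.contourArea)
q=cv2.approxPolyDP(cv2.convexHull(ct),4,True).reshape(-1,2)
print([(a.tolist(),b.round(3).tolist()) for a,b in zip(q,plane(c,q,.042))])
```

```text
[0.47200025 0.34503588 0.16435865] [-2.00918846e+00 -2.41505539e+00 -1.35889191e-04] [ 0.5793125  -0.0934168  -2.25771121] 0.342759792372209
[[-0.182  0.983  0.   ]
 [ 0.983  0.182  0.   ]
 [ 0.     0.    -1.   ]]
[([210, 107], [0.383, 0.399]), ([431, 109], [0.537, 0.426]), ([413, 280], [0.562, 0.289]), ([225, 278], [0.406, 0.262])]
```

View pics/w3.png

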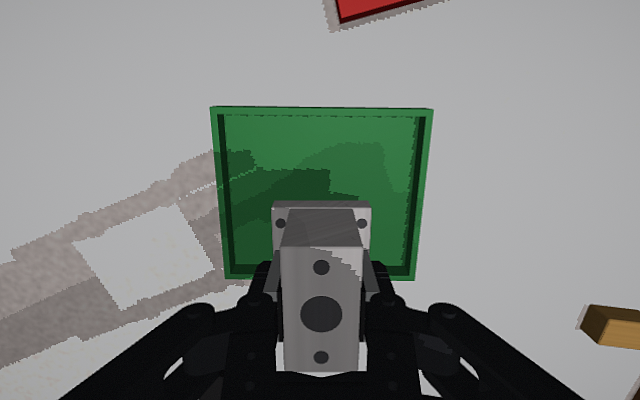

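The wrist view shows the green tray's corners at (210,107), (431,109), (413,280) and (225,278). That puts the centre at (0.472,0.344), with the held block above it and aligned. Lowering.

jog_arm(deltas=[0,0,0.03,0,0,0,-1,0,0,0.06,0,0,0,-1,0,0,0.085,0,0,0,-1,0,0,0.097,0,0,0,-1,0,0,0.102,0,0,0,-1,0,0,0.105,0,0,0,-1,0,0,0.107,0,0,0,-1,0,0,0.108,0,0,0,-1])

```text
time: 7.05
tool_pos: [0.4728, 0.3458, 0.0576]
tcp_rot: [2.008, 2.415, 0.003]
wrist_force: [-1.2, -0.5, 0.9]
width: 0.343
grip_force: 79.7
```

jog_arm(deltas=[0,0,0,0,0,0,-1,0,0,0,0,0,0,-1,0,0,0,0,0,0,-1])

```text
time: 7.35
tool_pos: [0.4727, 0.3458, 0.0572]
tcp_rot: [2.008, 2.415, 0.003]
wrist_force: [0.6, 0.4, 0.1]
width: 0.34
grip_force: 79.7
```

jog_arm(deltas=[0,0,0,0,0,0,-0.2,0,0,0,0,0,0,-0.1,0,0,0,0,0,0,0.1,0,0,0,0,0,0,0.2,0,0,0,0,0,0,0.2,0,0,-0.01,0,0,0,0.2,0,0,-0.05,0,0,0,0.2,0,0,-0.09,0,0,0,0.2])

```text
time: 8.15
tool_pos: [0.4709, 0.3446, 0.1464]
tcp_rot: [-2.008, -2.415, 0.005]
wrist_force: [1.5, 0.7, 0.9]
width: 0.6
grip_force: 0.0
```

Run:
```python
from h import *
for i in range(3): c=read_camera("scene")
s=readout.read_state(); print(s["tool_pos"],s["tcp_rot"],s["wrist_force"],s["width"])
w=read_camera("wrist")
cv2.imwrite("pics/chk1.png",np.hstack([cv2.resize(c["color"][190:310,290:430],(400,343)),w["color"][57:400,120:520]]))
```

```text
[0.47466322 0.34716961 0.15131305] [2.00721965 2.41340541 0.013512  ] [ 0.40259874 -0.11297822 -0.09667075] 0.6007627237084898
```

View pics/chk1.png

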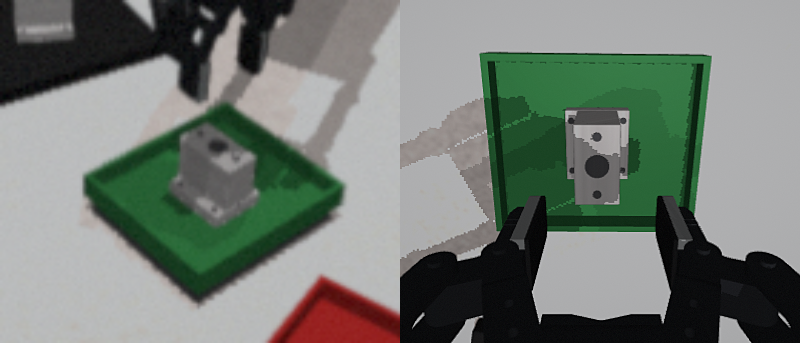

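Block A stands upright and centred in the green tray, on its foot in both the scene and wrist crops. Next, block B.

jog_arm(deltas=[-0.02,-0.003,0,0,0,-8,1,-0.06,-0.008,0,0,0,-16,1,-0.105,-0.014,0,0,0,-24,1,-0.15,-0.02,0,0,0,-32,1,-0.195,-0.026,0,0,0,-40,1,-0.24,-0.032,0,0,0,-48,1,-0.28,-0.037,0,0,0,-56,1,-0.29,-0.038,0,0,0,-58.5,1])

```text
time: 9.15
tool_pos: [0.4858, 0.05, 0.1447]
tcp_rot: [-0.57, -3.086, 0.003]
wrist_force: [-0.1, 0.6, 0.4]
width: 0.998
grip_force: 0.0
```

Run:
```python
from h import *
for i in range(8): c=read_camera("wrist")
cv2.imwrite("pics/w4.png",c["color"])
s=readout.read_state(); print(s["tool_pos"],s["wrist_force"],s["width"]); print(R.from_rotvec(s["tcp_rot"]).as_matrix().round(3))
```

```text
[0.48714645 0.0542522  0.14597423] [0.13641028 0.65333823 0.14021009] 1.0014669172399429
[[-0.934  0.357 -0.001]
 [ 0.357  0.934  0.   ]
 [ 0.001 -0.    -1.   ]]
```

View pics/w4.png

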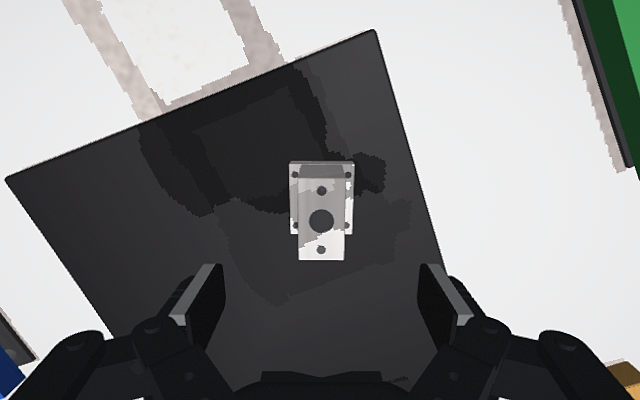

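Block B lies aligned with the jaws: centre hole (321,221), end holes (321,190) and (321,250).

Run:
```python
from h import *
c=read_camera("wrist")
p=plane(c,[(321,221),(321,190),(321,250)],.074); d=p[2]-p[1]
s=readout.read_state();r=R.from_rotvec(s["tcp_rot"])
print(p[0],np.degrees(np.arctan2(d[1],d[0])),np.hypot(*d),r.inv().apply(np.r_[p[0],.056]-s["tool_pos"]))
```

```text
[0.48603927 0.05536447] -20.89092017340232 0.04065329365948069 [0.00147986 0.00064407 0.09006607]
```

jog_arm(deltas=[0.0015,0.0005,0.03,0,0,0,1,0.0015,0.0005,0.06,0,0,0,1,0.0015,0.0005,0.08,0,0,0,1,0.0015,0.0005,0.09,0,0,0,1,0.0015,0.0005,0.09,0,0,0,1,0.0015,0.0005,0.09,0,0,0,-1,0.0015,0.0005,0.09,0,0,0,-1,0.0015,0.0005,0.09,0,0,0,-1], squeeze=90)

```text
time: 10.4
tool_pos: [0.4873, 0.0544, 0.0576]
tcp_rot: [0.572, 3.087, 0.001]
wrist_force: [0.7, -0.2, -0.2]
width: 0.513
grip_force: 0.0
```

jog_arm(deltas=[0,0,0,0,0,0,-1,0,0,0,0,0,0,-1,0,0,0,0,0,0,-1,0,0,0,0,0,0,-1,0,0,0,0,0,0,-1])

```text
time: 10.9
tool_pos: [0.4874, 0.0543, 0.0575]
tcp_rot: [0.572, 3.087, 0.001]
wrist_force: [0.1, 0.3, 5.8]
width: 0.337
grip_force: 90.6
```

jog_arm(deltas=[0,0,-0.01,0,0,0,-1,0,0,-0.03,0,0,0,-1,0,0,-0.06,0,0,0,-1,0,0,-0.09,0,0,0,-1,0,0,-0.11,0,0,0,-1,0,0,-0.11,0,0,0,-1,0,0,-0.11,0,0,0,-1,0,0,-0.11,0,0,0,-1])

```text
time: 11.7
tool_pos: [0.484, 0.0541, 0.1638]
tcp_rot: [-0.572, -3.084, 0.002]
wrist_force: [0.2, 0.3, -8.1]
width: 0.339
grip_force: 90.0
```

jog_arm(deltas=[0,0,0,0,0,0,-1,0,0,0,0,0,0,-1,0,0,0,0,0,0,-1])

```text
time: 12.0
tool_pos: [0.4857, 0.0542, 0.1654]
tcp_rot: [-0.572, -3.087, 0.001]
wrist_force: [0.1, -0.6, -7.3]
width: 0.336
grip_force: 90.0
```

Run:
```python
from h import *
c=read_camera("scene"); s=readout.read_state(); print(s["tool_pos"],s["wrist_force"],s["width"],s["q"]); print(R.from_rotvec(s["tcp_rot"]).as_matrix().round(3))
m=mask(c["color"],"blue"); m[:,430:]=0
ct=max(cv2.findContours(m,0,1)[0],key=cv2.contourArea); q=cv2.approxPolyDP(cv2.convexHull(ct),2,True).reshape(-1,2)
print([(a.tolist(),b.round(3).tolist()) for a,b in zip(q,plane(c,q,.042))])
```

```text
[0.48587433 0.05423175 0.16569871] [ 0.37284943 -0.59445687 -7.69418072] 0.34252617638525 [ 6.02251420e-02 -2.05581100e-02  2.08053213e+00 -3.67418849e-05
  1.08269319e+00 -1.14406096e+00]
[[-0.934  0.358 -0.001]
 [ 0.358  0.934 -0.   ]
 [ 0.001 -0.    -1.   ]]
[([288, 147], [0.407, -0.241]), ([246, 158], [0.563, -0.231]), ([235, 138], [0.548, -0.401]), ([274, 130], [0.395, -0.4])]
```

The pull is 7.7 N, so about 0.79 kg: steel, for the blue tray at about (0.47,-0.33).

jog_arm(deltas=[-0.005,-0.015,0,0,0,7,-1,-0.015,-0.044,0,0,0,14,-1,-0.027,-0.08,0,0,0,22,-1,-0.04,-0.12,0,0,0,30,-1,-0.054,-0.16,0,0,0,38,-1,-0.067,-0.2,0,0,0,46,-1,-0.081,-0.24,0,0,0,53,-1,-0.094,-0.28,0,0,0,60,-1])

```text
time: 12.85
tool_pos: [0.4734, -0.2426, 0.1663]
tcp_rot: [2.046, 2.383, 0.0]
wrist_force: [1.4, 0.4, -7.2]
width: 0.339
grip_force: 90.2
```

jog_arm(deltas=[-0.03,-0.006,0,0,0,4,-1,-0.06,-0.012,0,0,0,7,-1,-0.08,-0.016,0,0,0,9,-1,-0.086,-0.017,0,0,0,9,-1,-0.086,-0.017,0,0,0,9,-1,-0.086,-0.017,0,0,0,9,-1,-0.086,-0.017,0,0,0,9,-1,-0.086,-0.017,0,0,0,9,-1])

```text
time: 13.65
tool_pos: [0.4704, -0.3273, 0.1662]
tcp_rot: [-2.22, -2.223, -0.0]
wrist_force: [-0.4, -0.2, -6.7]
width: 0.34
grip_force: 90.2
```

Run:
```python
from h import *
for i in range(4): c=read_camera("wrist")
cv2.imwrite("pics/w5.png",c["color"])
s=readout.read_state(); print(s["tool_pos"],s["wrist_force"],s["width"]); r=R.from_rotvec(s["tcp_rot"]).as_matrix(); print(r.round(3))
m=mask(c["color"],"blue"); ct=max(cv2.findContours(m,0,1)[0],key=cv2.contourArea)
q=cv2.approxPolyDP(cv2.convexHull(ct),4,True).reshape(-1,2)
print([(a.tolist(),b.round(3).tolist()) for a,b in zip(q,plane(c,q,.042))])
```

```text
[ 0.47039366 -0.32798521  0.16638968] [ 0.05380624  0.60994299 -7.49696981] 0.3368747212805467
[[-0.001  1.     0.   ]
 [ 1.     0.001 -0.   ]
 [-0.     0.    -1.   ]]
[([213, 112], [0.393, -0.262]), ([433, 116], [0.552, -0.265]), ([413, 283], [0.549, -0.403]), ([227, 281], [0.391, -0.401])]
```

View pics/w5.png

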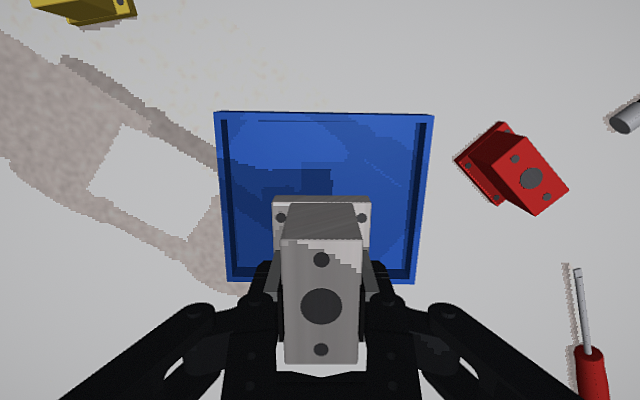

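The blue tray's corners at (213,112), (433,116), (413,283) and (227,281) put its centre at (0.471,-0.333). I shift 5 mm and lower.

jog_arm(deltas=[-0.005,0,0.03,0,0,0,-1,-0.005,0,0.06,0,0,0,-1,-0.005,0,0.085,0,0,0,-1,-0.005,0,0.097,0,0,0,-1,-0.005,0,0.103,0,0,0,-1,-0.005,0,0.107,0,0,0,-1,-0.005,0,0.111,0,0,0,-1,-0.005,0,0.114,0,0,0,-1])

```text
time: 14.65
tool_pos: [0.4712, -0.3341, 0.054]
tcp_rot: [2.22, 2.22, 0.0]
wrist_force: [-2.8, 2.2, 0.5]
width: 0.337
grip_force: 91.3
```

jog_arm(deltas=[0,0,0,0,0,0,-1,0,0,0,0,0,0,-1,0,0,0,0,0,0,-1])

```text
time: 14.95
tool_pos: [0.4711, -0.3341, 0.0534]
tcp_rot: [2.22, 2.22, 0.001]
wrist_force: [-0.4, 0.8, 0.1]
width: 0.337
grip_force: 91.2
```

Weight is carried by the tray; release and rise.

jog_arm(deltas=[0,0,0,0,0,0,-0.2,0,0,0,0,0,0,-0.1,0,0,0,0,0,0,0.1,0,0,0,0,0,0,0.2,0,0,0,0,0,0,0.2,0,0,-0.01,0,0,0,0.2,0,0,-0.05,0,0,0,0.2,0,0,-0.09,0,0,0,0.2])

```text
time: 15.75
tool_pos: [0.4693, -0.3327, 0.1425]
tcp_rot: [-2.219, -2.219, 0.001]
wrist_force: [0.5, -1.2, 0.8]
width: 0.599
grip_force: 0.0
```

jog_arm(deltas=[0,0,-0.03,0,0,0,0.2,0,0,-0.05,0,0,0,0.2,0,0,-0.05,0,0,0,0.2,0,0,-0.05,0,0,0,0.2,0,0,-0.05,0,0,0,0.2,0,0,-0.05,0,0,0,0.2,0,0,-0.05,0,0,0,0.2,0,0,-0.05,0,0,0,0.2])

```text
time: 16.55
tool_pos: [0.4699, -0.3331, 0.1912]
tcp_rot: [-2.22, -2.22, 0.0]
wrist_force: [-0.1, -0.3, 1.3]
width: 0.598
grip_force: 0.0
```

Run:
```python
from h import *
w=read_camera("wrist"); c=read_camera("scene")["color"]
s=readout.read_state(); print(s["time"],s["tool_pos"],s["wrist_force"],s["width"])
cv2.imwrite("pics/chk2.png",np.hstack([w["color"][80:380,150:500],np.vstack([cv2.resize(c[115:175,200:320],(300,150)),cv2.resize(c[220:300,310:430],(300,150))])]))
```

```text
16.65 [ 0.47011618 -0.33331926  0.19175527] [-0.29333092 -0.2828514   0.45615936] 0.6020679317012585
```

View pics/chk2.png

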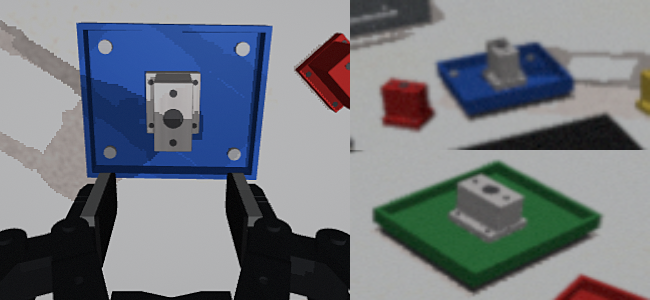

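Both blocks stand upright and centred in their trays. The blue tray has sunk visibly, with its posts showing at the corners.

```bash
python3 -c "
from workcell import finish_job; print(finish_job())"
```

```text
the job is handed in; nothing more can be done
None
```

The job is handed in: the steel block (7.7 N in the grip, about 0.79 kg) stands in the blue tray and the aluminium block (2.6 N, about 0.27 kg) in the green tray, both upright and near the middle in the last pictures, at about 17 s of the 64 s allowed; the judge's verdict was not shown.

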